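# Take the brush and scoop off their pegs and stand them to drain

## Robot

A 6-joint arm with a two-finger parallel gripper is mounted at the origin on the work surface. World frame = base frame: x ahead of the robot, y to its left, z up, the work surface at z = 0. Lengths are in mm, angles in rad, forces in N, time in s.
With the tool pointing down it reaches from about 400 to 925 mm from the base axis. Payload 3.4 kg.
Tool frame: the origin (TCP) lies at the very end of the fingers, on their centre line; the grasp point (between the pads) lies 19 mm behind it; z points along the fingers, y is the line along which they close (so a half turn about z gives the same grasp; the last joint's range is limited). The gripper opens to 85 mm and grips with 20 to 120 N. Pads are 22 mm wide; open, the fingers measure 114 mm over their backs; the gripper's body (76 mm by 85 mm) begins 54 mm behind the grasp point. The pads swing forward as they close: fully open they stand 13 mm farther back than shut.
Start: joints at [-1.244, 0.307, 1.506, -0, 1.328, -0.073], TCP at [223.787, -529.67, 231.305] pointing down, gripper open.
Joint ranges: [-3.12, 3.12], [-1.05, 2.28], [0.14, 2.33], [-1.42, 4.57], [0.1, 2.73], [-2.68, 2.68]. Speed limits (rad/s): [2.57, 2.57, 3.14, 3.14, 3.14, 3.14].

## Interface

Orientations are given as a unit quaternion [w, x, y, z].
In Python, from bench import r gives the robot as it stands.
- The arm moves only by the tool servo_tool, never from a script. Its argument "motion" is a list of rows, each an object of numbers: "tx", "ty", "tz": the shift along the tool's x, y, z in cm; "wx", "wy", "wz": the turn, a rotation vector about the tool's x, y, z in degrees; "fingers": the opening, from 0 (shut) to 1 (fully open). In form: [{"tx": .., "ty": .., "tz": .., "wx": .., "wy": .., "wz": .., "fingers": ..}, ...]. A call has exactly 5 rows; each row is the pose to reach, as a shift and turn from the pose commanded when the call began, along the tool's axes at that moment; what a row does not reach only later rows make up. A row lasts 1/10 s, in which the tool goes at most 50 mm and 8.59 degrees, less where a joint would pass 70% of its speed; a pose out of reach is approached as far as the arm can. A call with a gripper value outside its range is refused whole. The fingers move at their own pace and stop on an object; "grip_force" is the grip in N (left out, the last holds). Time passes only in rows, so rows that repeat a pose let the fingers close, or fill a call up. It gives the time, the measured TCP pose, the force, the opening and the grip force at its end, in the units of the state.
- r.get_obs(): the state, without advancing time (a new reading comes with each control period).
- r.get_image(name): name is "scene" or "top" or "wrist"; returns a dict with "color" (480x640x3 uint8, red, green, blue), "z_map" (480x640 float32, mm along the optical axis (not along the pixel's ray), 0 where there is no reading), "intrinsics" (3x3 intrinsics, pixels), "R" (3x3) and "t" (3): a world point X has camera coordinates R X + t. Camera axes: x right, y down, z forward; pixel columns grow to the right and rows downward; lengths in mm; the calibration is good to about 2 mm. The wrist camera is an equidistant fisheye: a pixel r from the principal point sees the ray r / f radians off the axis. A picture is of the moment at which its call begins.
- r.hand_in(): hands the job in; it is judged then, once.
The state is a dict: "clock": time; "joint_positions": joint angles; "joint_velocities": joint speeds; "tau": joint torques, N m; "position": TCP position; "orientation": TCP orientation; "ft_force": force on the tool from outside, world axes, zero at the start; "torque": the same for the moment, N m; "gripper_width": finger opening in mm; "gripper_force": force on a finger pad.
Only numpy, scipy, OpenCV 4.12 (cv2) and the standard library are available. Lean on these libraries where they do the work, as an engineer would, in place of code of your own. Each camera call takes 0.05 s, during which the arm holds its last target. There are 200 camera calls.

## Task

Lift the scrub brush off its peg and stand it, bristles down, on the bottom of the glass jar, and lift the scoop off its peg and stand it, mouth down, on the bottom of the steel cup; they may lean on the rim. Lower them in gently without dropping them, leave the jar and the cup upright where they stand, and leave the squeegee hanging and everything else undisturbed.

Things in the scene. Friction and masses are not known exactly. Their poses are not given: they have to be found in the camera images.
- pegboard: Plywood pegboard on two feet, fixed: 360 mm wide, 12 mm thick, 290 mm high. Origin on the ledge under the panel's middle; z up, y along its width, the front with three pegs looks to -x. Pegs at y = -100, 0, +100 mm; tools hang 46 mm in front of the panel's mid-plane, any tool on any peg.
- peg_tip (a point): Top of the middle peg's upturned tip (all three are alike), 62 mm in front of the panel's mid-plane. Steel, 8 mm thick, level axis 265 mm high, tip top 279 mm high. A tool must be raised over 10 and under 29 mm (20 is best) to pass its slot over the tip, then drawn straight out at least 30 mm.
- brush: Scrub brush, 70-120 g, blue plastic, 220 mm long, hanging upright. Origin mid-length on its centre line; z up along the handle, y across its width, x through it. Handle 32 mm wide (y), 14 mm thick (x) from z = -48 to 107 mm, the top. Slot through it for the peg: 22 mm wide, z = 62 to 100 mm, roof pointed. Hangs with the peg's axis at z = 95 mm. Below: round white bristle head, 40 mm in diameter, z = -54 to -110 mm.
- scoop: Scoop, 50-80 g, blue plastic, 220 mm long, hanging upright. Origin mid-length on its centre line; z up along the handle, y across its width, x through it. Handle 32 mm wide (y), 14 mm thick (x) from z = -43 to 107 mm, the top. Slot through it for the peg: 22 mm wide, z = 62 to 100 mm, roof pointed. Hangs with the peg's axis at z = 95 mm. Below: open trough 40 mm wide, 24 mm deep, to z = -110 mm, mouth down.
- squeegee: Squeegee, 70 g, to be left hanging, blue plastic, 220 mm long, hanging upright. Origin mid-length on its centre line; z up along the handle, y across its width, x through it. Handle 32 mm wide (y), 14 mm thick (x) from z = -85 to 107 mm, the top. Slot through it for the peg: 22 mm wide, z = 62 to 100 mm, roof pointed. Hangs with the peg's axis at z = 95 mm. Lowest: cross bar 75 mm wide with rubber edge.
- brush_foot (a point): Centre of the brush's bristle end, 110 mm below its origin; axes as the brush's.
- scoop_foot (a point): Centre of the scoop's mouth end, 110 mm below its origin; axes as the scoop's.
- jar: Empty clear glass jar, straight sided, loose, standing on the ledge: 100 mm outer diameter, 92 mm inner, 110 mm high, wall 4 mm, 450 g. Origin: centre of its underside; z up.
- jar_in (a point): Centre of the jar's inner floor, 6 mm above its underside.
- cup: Stainless steel cup without a handle, loose, standing on the ledge: 84 mm outer diameter at the rim, 76 mm at the foot, wall 3 mm, 90 mm high, 220 g. Origin: centre of its underside; z up.
- cup_in (a point): Centre of the cup's inner floor, 4 mm above its underside.
- soap_dish: Green soap dish, 90 by 125 mm and 26 mm high, with a white soap bar in it, loose; to be left alone. Origin: centre of its underside.
- bottle: White detergent bottle, 72 mm in diameter, 200 mm high, loose; to be left alone. Origin: centre of its underside.
- pot: Terracotta pot, 100 mm across the rim, 90 mm high, loose; to be left alone. Origin: centre of its underside.
Things that resemble listed ones, but are neither listed nor needed, are in the scene too. What is shaped like the scoop but green is not meant.

How it is judged:
By the outcome, as a careful person would: the job done as asked, in the order asked, and still so for the second after the job is handed in, with the robot touching nothing.
It also fails if it takes over 72 s, if anything falls off the work surface, if the arm or the gripper's body presses on something with over 40 N, if the wrist force passes 120 N, or if a joint passes its speed limit or range.

## Working session

There is one attempt and no reset: what is moved stays moved. The work goes in short steps, Python scripts to look and compute and a tool call to move; the robot and the scene stay as the last step left them, time stands still between calls to the robot, and variables do not carry over. Pictures are saved under pics/ and viewed, at most 10 in all, crops included, and the job is handed in when it is done.

Besides the shell and the picture viewer there is one more tool, called after "Call:" in YAML: its name, and indented under it one key for each argument. servo_tool: Moves the arm, as the interface text tells. Its arguments: {"type":"object","properties":{"motion":{"type":"array"},"grip_force":{"type":"number"}},"required":["motion"]}

```bash
mkdir -p pics; ls
cat > h.py <<'E'
import numpy as np, cv2
from bench import r
from scipy.spatial.transform import Rotation as Ro
def img(n,save=None):
    d=r.get_image(n)
    if save: cv2.imwrite('pics/'+save,d['color'][:,:,::-1])
    return d
def pts(d):
    K=d['intrinsics'];z=d['z_map'].astype(float);v,u=np.mgrid[:480,:640]
    P=np.stack([(u-K[0,2])/K[0,0]*z,(v-K[1,2])/K[1,1]*z,z],-1)
    W=(P-d['t'])@d['R'];W[z==0]=np.nan
    return W
E
python3 - <<'E'
from h import *
import pickle
a=img('scene');b=img('top')
pickle.dump((a,b),open('ab.pkl','wb'))
cv2.imwrite('pics/s1.png',a['color'][:,:,::-1]);cv2.imwrite('pics/t1.png',b['color'][:,:,::-1])
for d in(a,b): print(d['intrinsics'].round(1).tolist(),d['R'].round(3).tolist(),d['t'].round(0), (-d['R'].T@d['t']).round(0))
print(r.get_obs())
E
```

```text
pics
[[473.6, 0.0, 321.5], [0.0, 473.6, 235.1], [0.0, 0.0, 1.0]] [[-0.555, 0.832, -0.021], [0.528, 0.332, -0.782], [-0.643, -0.445, -0.623]] [ 375. -169. 1615.] [1337.  463.  882.]
[[528.5, 0.0, 322.0], [0.0, 528.5, 237.3], [0.0, 0.0, 1.0]] [[-0.019, -1.0, 0.001], [-0.977, 0.019, -0.215], [0.215, -0.005, -0.977]] [ -44.  607. 1136.] [ 348.  -50. 1240.]
{'clock': 0.1, 'joint_positions': array([-1.24450517e+00,  3.07513970e-01,  1.50754750e+00,  1.22620232e-05,
        1.32842981e+00, -7.35044888e-02]), 'joint_velocities': array([-7.73561921e-05, -2.22996890e-03, -2.93471778e-03, -8.28692491e-04,
        2.93162179e-05,  2.13841954e-03]), 'tau': array([-5.04861073e-04, -4.58531392e+01, -2.52607745e+01, -6.47181287e-05,
        5.51815436e-03, -1.09685274e-05]), 'position': array([ 223.58111208, -529.05790194,  230.46234619]), 'orientation': array([-9.42488357e-04,  9.80086724e-01,  1.98567651e-01, -1.13764404e-04]), 'ft_force': array([-0.25813366, -1.02130575, -0.53449476]), 'torque': array([-0.01527169,  0.0011544 , -0.01988811]), 'gripper_force': 0.0, 'gripper_width': 85.29788559942565}
```

View pics/s1.png

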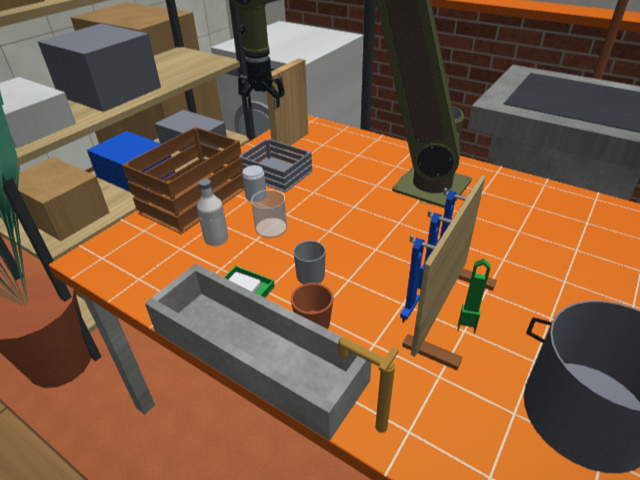

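View pics/t1.png

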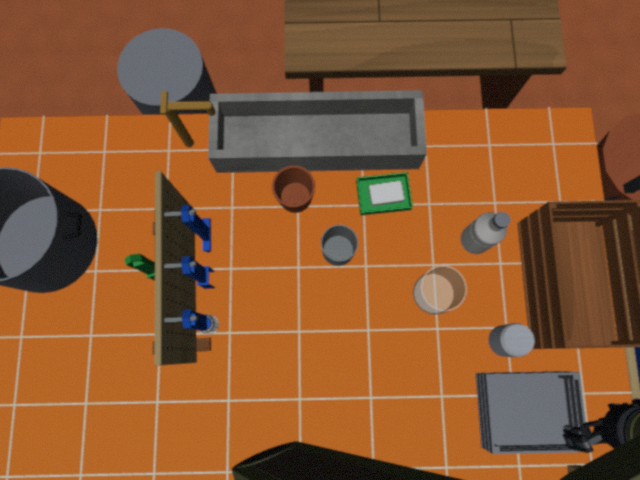

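The scene picture shows the board at (450,265), with blue tools at (413,270), (433,230) and (449,205). The green scoop is behind it at (475,295), the jar at (269,213), and the steel cup at (309,262). Lookalikes are the white can at (254,182) and the pot at (313,303). In the top view the tools are at (197,222), (197,270) and (200,322), with white under the last one. The cup is at (339,245) and the jar at (440,290).

Run:
```python
from h import *
import pickle
a,b=pickle.load(open('ab.pkl','rb'))
c1=cv2.resize(a['color'][180:330,385:500],None,fx=3.6,fy=3.6,interpolation=2)[:560,:400]
c2=cv2.resize(b['color'][165:365,145:245],None,fx=2.8,fy=2.8,interpolation=2)
H=max(c1.shape[0],c2.shape[0])
p=lambda c:np.pad(c,((0,H-c.shape[0]),(0,0),(0,0)))
cv2.imwrite('pics/c1.png',np.hstack([p(c1),p(c2)])[:,:,::-1])
for n,d in(('s',a),('t',b)):
    W=pts(d);C=d['color'].astype(int);R,G,B=C[...,0],C[...,1],C[...,2]
    print(n,'blank depth',(d['z_map']==0).mean())
    blue=((B>1.6*R)&(B>1.4*G)&(B>60)).astype(np.uint8)
    k,l,st,ce=cv2.connectedComponentsWithStats(blue)
    for i in range(1,k):
        if st[i,4]>60:
            q=W[l==i];q=q[~np.isnan(q[:,0])];
            if len(q): print('blue',st[i],np.median(q,0).round(0),np.percentile(q,3,axis=0).round(0),np.percentile(q,97,axis=0).round(0))
W=pts(b)
# board: high points near
m=(W[...,2]>288-60)&(W[...,1]>150)&(W[...,1]<500)&(W[...,0]<750)&(W[...,0]>200)
C=b['color'].astype(int);m&=(C[...,0]>C[...,2]+15)
q=W[m];print('board',len(q),np.percentile(q,[2,50,98],axis=0).round(0))
# board top edge
t=q[q[:,2]>np.percentile(q[:,2],98)-8]; 
rect=cv2.minAreaRect(t[:,:2].astype(np.float32));print(rect,t[:,2].mean())
for name,(u,v) in dict(cup=(339,245),jar=(440,290),pot=(295,188),bot=(487,232),dish=(384,194),can=(512,340)).items():
    print(name,W[v,u].round(0))
for name,(u0,u1,v0,v1) in dict(cup=(312,366,218,272),jar=(405,475,258,322)).items():
    q=W[v0:v1,u0:u1].reshape(-1,3);q=q[~np.isnan(q[:,0])];z=q[:,2];print(name,np.percentile(z,[1,10,50,90,99]).round(0))
    t=q[(z>78)&(z<125)]
    if len(t)>5: print(cv2.minEnclosingCircle(t[:,:2].astype(np.float32)),len(t),t[:,2].max())
```

```text
s blank depth 0.004173177083333333
blue [  87  131   74   60 2049] [  362. -1270.   -72.] [  198. -1389.  -195.] [  407. -1162.   -66.]
blue [142 156  29  16  62] [  292. -1109.  -114.] [  208. -1116.  -120.] [ 570. -723.  134.]
blue [444 190  12  29 214] [429. 196. 245.] [404. 187. 209.] [434. 202. 274.]
blue [428 213  13  33 255] [529. 202. 240.] [504. 194. 198.] [534. 206. 274.]
blue [401 238  24  81 809] [629. 207. 162.] [535. 189.  79.] [651. 211. 272.]
t blank depth 0.004098307291666666
blue [181 205  14  22 194] [612. 203. 266.] [600. 198. 221.] [631. 211. 276.]
blue [202 219   8  32 159] [600. 201.  85.] [579. 197.  80.] [650. 211. 116.]
blue [181 256  14  23 211] [512. 198. 267.] [500. 193. 144.] [532. 241. 277.]
blue [197 267  13  21 113] [503. 194. 127.] [495. 189.  87.] [533. 206. 154.]
blue [182 309  14  20 219] [413. 194. 267.] [400. 188. 137.] [432. 236. 277.]
blue [636 348   4  29  70] [  317. -1106.  -572.] [  262. -1111.  -581.] [  346. -1103.  -556.]
board 2628 [[339. 233. 232.]
 [494. 243. 285.]
 [685. 255. 293.]]
((513.3750610351562, 246.295654296875), (358.8560791015625, 13.91221809387207), 2.830535650253296) 289.5061984185023
cup [601. -97.   3.]
jar [ 488. -329.    9.]
pot [743.   7.   9.]
bot [ 593. -405.  151.]
dish [ 718. -207.   28.]
can [ 369. -453.  102.]
cup [-5. -2.  2. 68. 92.]
((588.4285278320312, -92.64155578613281), 42.33708953857422) 215 98.77295774377241
jar [ -5.  -2.   3.  90. 112.]
((480.73236083984375, -313.0807800292969), 50.588802337646484) 567 116.21002824933385
```

View pics/c1.png

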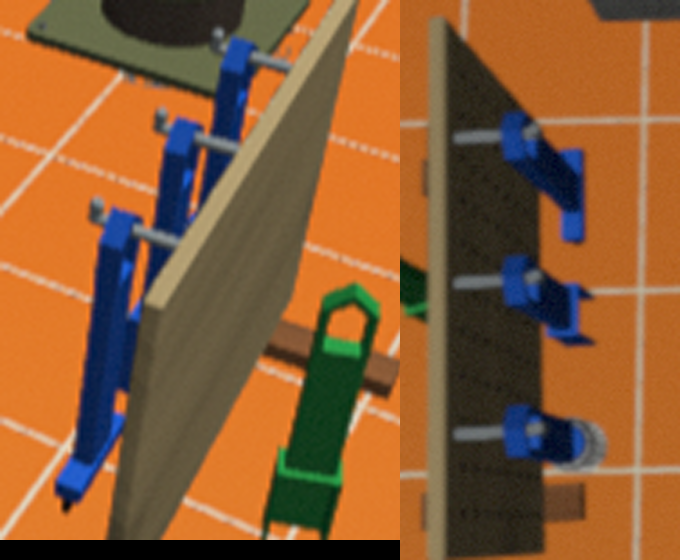

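Candidates for the scoop in the crop: the squeegee with its wide bar (crop 575,195 / top 205,235), the blue scoop on the middle peg (570,310 / top 200,272), and the green scoop behind the board (345,400). The brush, with its white round head, is on the near-robot peg (580,440 / top 203,322). I choose the brush at about (416,195) and the scoop at about (516,200). Jar and cup radii (50.6, 42.3) and the board size (359 by 14, z 289.5) match the description.

```bash
cat >> h.py <<'E'
def plan(P,yaw,way,start=None):
    """way: (x,y,z,yaw of tool y deg); prints call totals in tool axes"""
    P=np.array(P,float)
    for w in way:
        a=np.radians(yaw); y=np.array([np.cos(a),np.sin(a),0]);z=np.array([0,0,-1.]);x=np.cross(y,z)
        M=np.stack([x,y,z]); s=np.round(M@(np.array(w[:3])-P)/10,1); wz=round(-(w[3]-yaw))
        P=P+M.T@s*10; yaw=yaw-wz
        print('t',s,'wz',wz,'->',P.round(1),yaw.__round__(2), 'per row',(s/5).round(2),wz/5)
def now():
    o=r.get_obs();R=Ro.from_quat(o['orientation'],scalar_first=True).as_matrix()
    return o,R,np.degrees(np.arctan2(R[1,1],R[0,1]))
E
python3 - <<'E'
from h import *
o,R,y=now();print(y,R.round(3).tolist())
plan([223.8,-529.7,231.3],y,[(340,-430,340,-40),(450,-280,350,-10),(480,-80,350,2.8),(470,80,350,2.8),(416,195,330,2.8)])
E
```

```text
-67.09355808819187 [[0.921, 0.389, -0.001], [0.389, -0.921, 0.002], [0.0, -0.002, -1.0]]
t [ 14.6  -4.7 -10.9] wz -27 -> [ 340.  -429.6  340.3] -40.09 per row [ 2.92 -0.94 -2.18] -5.4
t [18.5 -1.2 -1. ] wz -30 -> [ 450.  -280.3  350.3] -10.09 per row [ 3.7  -0.24 -0.2 ] -6.0
t [20.2 -0.6  0. ] wz -13 -> [479.5 -80.4 350.3] 2.91 per row [ 4.04 -0.12  0.  ] -2.6
t [16.1 -0.1  0. ] wz 0 -> [470.3  80.3 350.3] 2.91 per row [ 3.22 -0.02  0.  ] 0.0
t [11.7 -4.8  2. ] wz 0 -> [416.4 194.8 330.3] 2.91 per row [ 2.34 -0.96  0.4 ] 0.0
```

Call:
servo_tool:
  motion:
    - {"tx": 2.9,"ty": -0.9,"tz": -2.2,"wz": -5.4,"fingers": 1}
    - {"tx": 5.8,"ty": -1.9,"tz": -4.4,"wz": -10.8,"fingers": 1}
    - {"tx": 8.8,"ty": -2.8,"tz": -6.5,"wz": -16.2,"fingers": 1}
    - {"tx": 11.7,"ty": -3.8,"tz": -8.7,"wz": -21.6,"fingers": 1}
    - {"tx": 14.6,"ty": -4.7,"tz": -10.9,"wz": -27,"fingers": 1}

```text
invalid input
```

Call:
servo_tool:
  motion:
    - {"tx": 3.7,"ty": -0.2,"tz": -0.2,"wz": -6,"fingers": 1}
    - {"tx": 7.4,"ty": -0.5,"tz": -0.4,"wz": -12,"fingers": 1}
    - {"tx": 11.1,"ty": -0.7,"tz": -0.6,"wz": -18,"fingers": 1}
    - {"tx": 14.8,"ty": -1.0,"tz": -0.8,"wz": -24,"fingers": 1}
    - {"tx": 18.5,"ty": -1.2,"tz": -1,"wz": -30,"fingers": 1}

```text
invalid input
```

Call:
servo_tool:
  motion:
    - {"tx": 4,"ty": -0.1,"tz": 0,"wz": -2.6,"fingers": 1}
    - {"tx": 8.1,"ty": -0.2,"tz": 0,"wz": -5.2,"fingers": 1}
    - {"tx": 12.1,"ty": -0.4,"tz": 0,"wz": -7.8,"fingers": 1}
    - {"tx": 16.2,"ty": -0.5,"tz": 0,"wz": -10.4,"fingers": 1}
    - {"tx": 20.2,"ty": -0.6,"tz": 0,"wz": -13,"fingers": 1}

```text
invalid input
```

Call:
servo_tool:
  motion:
    - {"tx": 3.2,"fingers": 0.9}
    - {"tx": 6.4,"fingers": 0.8}
    - {"tx": 9.7,"fingers": 0.75}
    - {"tx": 12.9,"ty": -0.1,"fingers": 0.75}
    - {"tx": 16.1,"ty": -0.1,"fingers": 0.75}

```text
invalid input
```

Call:
servo_tool:
  motion:
    - {"tx": 2.3,"ty": -1,"tz": 0.4,"fingers": 0.75}
    - {"tx": 4.7,"ty": -1.9,"tz": 0.8,"fingers": 0.75}
    - {"tx": 7,"ty": -2.9,"tz": 1.2,"fingers": 0.75}
    - {"tx": 9.4,"ty": -3.8,"tz": 1.6,"fingers": 0.75}
    - {"tx": 11.7,"ty": -4.8,"tz": 2,"fingers": 0.75}

```text
invalid input
```

Call:
servo_tool:
  motion:
    - {"tx": 2.9,"ty": -0.9,"tz": -2.2,"wx": 0,"wy": 0,"wz": -5.4,"fingers": 1}
    - {"tx": 5.8,"ty": -1.9,"tz": -4.4,"wx": 0,"wy": 0,"wz": -10.8,"fingers": 1}
    - {"tx": 8.8,"ty": -2.8,"tz": -6.5,"wx": 0,"wy": 0,"wz": -16.2,"fingers": 1}
    - {"tx": 11.7,"ty": -3.8,"tz": -8.7,"wx": 0,"wy": 0,"wz": -21.6,"fingers": 1}
    - {"tx": 14.6,"ty": -4.7,"tz": -10.9,"wx": 0,"wy": 0,"wz": -27,"fingers": 1}

```text
clock: 0.6
position: [340.5, -428.3, 340.6]
orientation: [-0.001, 0.906, 0.424, -0.0]
ft_force: [0.1, -0.1, 0.5]
gripper_width: 85.3
gripper_force: 0.0
```

Call:
servo_tool:
  motion:
    - {"tx": 3.7,"ty": -0.2,"tz": -0.2,"wx": 0,"wy": 0,"wz": -6,"fingers": 1}
    - {"tx": 7.4,"ty": -0.5,"tz": -0.4,"wx": 0,"wy": 0,"wz": -12,"fingers": 1}
    - {"tx": 11.1,"ty": -0.7,"tz": -0.6,"wx": 0,"wy": 0,"wz": -18,"fingers": 1}
    - {"tx": 14.8,"ty": -1.0,"tz": -0.8,"wx": 0,"wy": 0,"wz": -24,"fingers": 1}
    - {"tx": 18.5,"ty": -1.2,"tz": -1,"wx": 0,"wy": 0,"wz": -30,"fingers": 1}

```text
clock: 1.1
position: [450.3, -278.7, 350.0]
orientation: [-0.0, 0.765, 0.644, -0.0]
ft_force: [0.6, -0.6, -0.2]
gripper_width: 85.7
gripper_force: 0.0
```

Call:
servo_tool:
  motion:
    - {"tx": 4,"ty": -0.1,"tz": 0,"wx": 0,"wy": 0,"wz": -2.6,"fingers": 1}
    - {"tx": 8.1,"ty": -0.2,"tz": 0,"wx": 0,"wy": 0,"wz": -5.2,"fingers": 1}
    - {"tx": 12.1,"ty": -0.4,"tz": 0,"wx": 0,"wy": 0,"wz": -7.8,"fingers": 1}
    - {"tx": 16.2,"ty": -0.5,"tz": 0,"wx": 0,"wy": 0,"wz": -10.4,"fingers": 1}
    - {"tx": 20.2,"ty": -0.6,"tz": 0,"wx": 0,"wy": 0,"wz": -13,"fingers": 1}

```text
clock: 1.6
position: [479.1, -78.6, 349.9]
orientation: [-0.0, 0.688, 0.725, -0.0]
ft_force: [0.8, 0.3, -0.2]
gripper_width: 85.4
gripper_force: 0.0
```

Call:
servo_tool:
  motion:
    - {"tx": 3.2,"ty": 0,"tz": 0,"wx": 0,"wy": 0,"wz": 0,"fingers": 0.9}
    - {"tx": 6.4,"ty": 0,"tz": 0,"wx": 0,"wy": 0,"wz": 0,"fingers": 0.8}
    - {"tx": 9.7,"ty": 0,"tz": 0,"wx": 0,"wy": 0,"wz": 0,"fingers": 0.75}
    - {"tx": 12.9,"ty": -0.1,"tz": 0,"wx": 0,"wy": 0,"wz": 0,"fingers": 0.75}
    - {"tx": 16.1,"ty": -0.1,"tz": 0,"wx": 0,"wy": 0,"wz": 0,"fingers": 0.75}

```text
clock: 2.1
position: [469.6, 81.7, 349.9]
orientation: [-0.0, 0.689, 0.725, -0.0]
ft_force: [0.6, 0.2, 0.0]
gripper_width: 63.8
gripper_force: 0.0
```

Call:
servo_tool:
  motion:
    - {"tx": 2.3,"ty": -1,"tz": 0.4,"wx": 0,"wy": 0,"wz": 0,"fingers": 0.75}
    - {"tx": 4.7,"ty": -1.9,"tz": 0.8,"wx": 0,"wy": 0,"wz": 0,"fingers": 0.75}
    - {"tx": 7,"ty": -2.9,"tz": 1.2,"wx": 0,"wy": 0,"wz": 0,"fingers": 0.75}
    - {"tx": 9.4,"ty": -3.8,"tz": 1.6,"wx": 0,"wy": 0,"wz": 0,"fingers": 0.75}
    - {"tx": 11.7,"ty": -4.8,"tz": 2,"wx": 0,"wy": 0,"wz": 0,"fingers": 0.75}

```text
clock: 2.6
position: [415.6, 195.6, 329.7]
orientation: [-0.0, 0.689, 0.725, -0.0]
ft_force: [-0.3, 0.1, -0.0]
gripper_width: 63.6
gripper_force: 0.0
```

Run:
```python
from h import *
d=img('wrist','w1.png');o,R,y=now();print(o['position'],y,R[:,2])
print(d['intrinsics'].round(1).tolist(),(-d['R'].T@d['t']).round(1),d['R'].round(3).tolist())
K=d['intrinsics']
def proj(X):
    c=d['R']@np.array(X)+d['t'];th=np.arctan2(np.hypot(*c[:2]),c[2]);p=np.arctan2(c[1],c[0]);return (K[0,2]+K[0,0]*th*np.cos(p),K[1,2]+K[1,1]*th*np.sin(p))
for X in [(415.8,195.5,277),(399.8,194.7,277),(431.8,196.3,277),(515.7,200.4,277),o['position']]: print(X,np.round(proj(X)))
```

```text
[413.39139908 198.30765225 329.07246123] 3.0060067815841576 [-0.00391319  0.00270592 -0.99998868]
[[371.6, 0.0, 325.0], [0.0, 371.6, 238.9], [0.0, 0.0, 1.0]] [412.1 264.6 473.5] [[0.999, 0.05, -0.001], [0.048, -0.96, 0.275], [0.013, -0.274, -0.962]]
(415.8, 195.5, 277) [326. 262.]
(399.8, 194.7, 277) [297. 261.]
(431.8, 196.3, 277) [354. 261.]
(515.7, 200.4, 277) [492. 260.]
[413.39139908 198.30765225 329.07246123] [320. 296.]
```

View pics/w1.png

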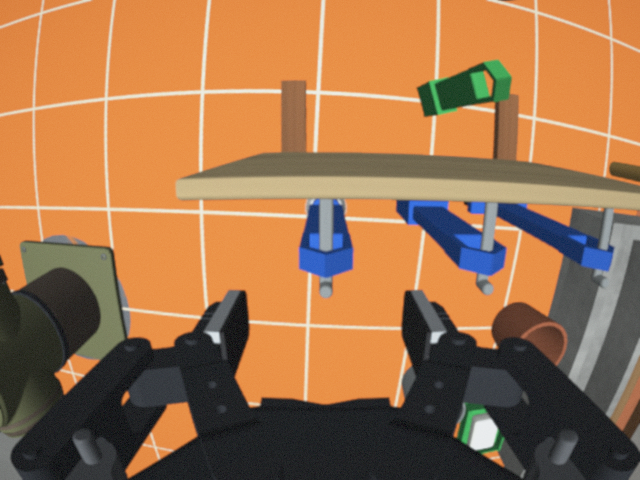

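The wrist view shows the brush top at (326,262), as predicted. The scoop is at (475,250), and the fingers straddle the brush's column.

Call:
servo_tool:
  motion:
    - {"tx": 0,"ty": 0,"tz": 1,"wx": 0,"wy": 0,"wz": 0,"fingers": 0.75}
    - {"tx": 0,"ty": 0,"tz": 2,"wx": 0,"wy": 0,"wz": 0,"fingers": 0.75}
    - {"tx": 0,"ty": 0,"tz": 3,"wx": 0,"wy": 0,"wz": 0,"fingers": 0.75}
    - {"tx": 0,"ty": 0,"tz": 3,"wx": 0,"wy": 0,"wz": 0,"fingers": 0.75}
    - {"tx": 0,"ty": 0,"tz": 3,"wx": 0,"wy": 0,"wz": 0,"fingers": 0.75}

```text
clock: 3.15
position: [416.5, 194.1, 299.8]
orientation: [-0.0, 0.689, 0.724, -0.001]
ft_force: [0.6, -0.9, 0.2]
gripper_width: 64.1
gripper_force: 0.0
```

Call:
servo_tool:
  motion:
    - {"tx": 0.1,"ty": -0.1,"tz": 1.6,"wx": 0,"wy": 0,"wz": 0,"fingers": 0.75}
    - {"tx": 0.1,"ty": -0.1,"tz": 3.2,"wx": 0,"wy": 0,"wz": 0,"fingers": 0.75}
    - {"tx": 0.1,"ty": -0.1,"tz": 4.8,"wx": 0,"wy": 0,"wz": 0,"fingers": 0.75}
    - {"tx": 0.1,"ty": -0.1,"tz": 6.4,"wx": 0,"wy": 0,"wz": 0,"fingers": 0.75}
    - {"tx": 0.1,"ty": -0.1,"tz": 6.4,"wx": 0,"wy": 0,"wz": 0,"fingers": 0.75}

```text
clock: 3.65
position: [414.4, 195.0, 234.8]
orientation: [-0.001, 0.689, 0.725, -0.002]
ft_force: [-0.0, -0.0, 0.1]
gripper_width: 64.1
gripper_force: 0.0
```

Call:
servo_tool:
  motion:
    - {"tx": 0,"ty": 0,"tz": 0,"wx": 0,"wy": 0,"wz": 0,"fingers": 0.5}
    - {"tx": 0,"ty": 0,"tz": 0,"wx": 0,"wy": 0,"wz": 0,"fingers": 0.3}
    - {"tx": 0,"ty": 0,"tz": 0,"wx": 0,"wy": 0,"wz": 0,"fingers": 0.2}
    - {"tx": 0,"ty": 0,"tz": 0,"wx": 0,"wy": 0,"wz": 0,"fingers": 0.1}
    - {"tx": 0,"ty": 0,"tz": 0,"wx": 0,"wy": 0,"wz": 0,"fingers": 0.1}
  grip_force: 40

```text
clock: 4.15
position: [416.0, 195.9, 237.5]
orientation: [0.001, 0.689, 0.725, 0.001]
ft_force: [-1.7, -0.7, 6.5]
gripper_width: 31.6
gripper_force: 41.3
```

Call:
servo_tool:
  motion:
    - {"tx": 0,"ty": 0,"tz": 0,"wx": 0,"wy": 0,"wz": 0,"fingers": 0.1}
    - {"tx": 0,"ty": 0,"tz": -0.7,"wx": 0,"wy": 0,"wz": 0,"fingers": 0.1}
    - {"tx": 0,"ty": 0,"tz": -1.4,"wx": 0,"wy": 0,"wz": 0,"fingers": 0.1}
    - {"tx": 0,"ty": 0,"tz": -2.0,"wx": 0,"wy": 0,"wz": 0,"fingers": 0.1}
    - {"tx": 0,"ty": 0,"tz": -2.0,"wx": 0,"wy": 0,"wz": 0,"fingers": 0.1}
  grip_force: 60

```text
clock: 4.65
position: [416.1, 196.0, 257.4]
orientation: [0.0, 0.689, 0.725, 0.001]
ft_force: [-0.1, -0.2, -1.1]
gripper_width: 30.7
gripper_force: 59.4
```

```bash
cat >> h.py <<'E'
def blues(d):
    W=pts(d);C=d['color'].astype(int);R,G,B=C[...,0],C[...,1],C[...,2]
    blue=((B>1.6*R)&(B>1.4*G)&(B>60)).astype(np.uint8)
    k,l,st,ce=cv2.connectedComponentsWithStats(blue)
    for i in range(1,k):
        if st[i,4]>40:
            q=W[l==i];q=q[~np.isnan(q[:,0])]
            if len(q) and q[:,1].mean()>-500: print('blue',st[i],np.percentile(q,[2,50,98],axis=0).round(0).tolist())
E
python3 - <<'E'
from h import *
d=img('scene');blues(d);blues(img('top'));o,R,y=now();print(o['position'],o['ft_force'],y)
E
```

```text
blue [444 202  10  17 116] [[411.0, 190.0, 205.0], [431.0, 198.0, 232.0], [437.0, 202.0, 258.0]]
blue [428 213  21  33 317] [[425.0, 184.0, 143.0], [525.0, 201.0, 231.0], [534.0, 206.0, 275.0]]
blue [401 238  24  81 806] [[534.0, 188.0, 78.0], [629.0, 207.0, 164.0], [652.0, 212.0, 273.0]]
blue [181 205  29  46 406] [[581.0, 196.0, 81.0], [608.0, 202.0, 214.0], [650.0, 212.0, 277.0]]
blue [181 256  30  32 342] [[496.0, 189.0, 90.0], [511.0, 197.0, 237.0], [537.0, 242.0, 277.0]]
blue [204 316   5  13  52] [[404.0, 181.0, 138.0], [416.0, 186.0, 145.0], [427.0, 190.0, 149.0]]
[415.44259924 195.76820495 256.44985314] [ 0.59286171 -0.48844381 -1.42253128] 2.9063923963537435
```

Call:
servo_tool:
  motion:
    - {"tx": -1.2,"ty": 0,"tz": 0,"wx": 0,"wy": 0,"wz": 0,"fingers": 0.1}
    - {"tx": -2.6,"ty": 0,"tz": 0,"wx": 0,"wy": 0,"wz": 0,"fingers": 0.1}
    - {"tx": -4,"ty": 0,"tz": 0,"wx": 0,"wy": 0,"wz": 0,"fingers": 0.1}
    - {"tx": -5.4,"ty": 0,"tz": 0,"wx": 0,"wy": 0,"wz": 0,"fingers": 0.1}
    - {"tx": -6,"ty": 0,"tz": 0,"wx": 0,"wy": 0,"wz": 0,"fingers": 0.1}

```text
clock: 5.25
position: [418.0, 134.1, 255.9]
orientation: [-0.0, 0.689, 0.724, -0.001]
ft_force: [0.1, -0.2, -0.6]
gripper_width: 31.0
gripper_force: 59.4
```

Run:
```python
from h import *
o,R,y=now();print(o['position'],o['ft_force'],y)
plan([418.5,136,257.4],2.9,[(450,40,340,2.9),(480,-110,345,2.9),(481,-270,345,2.9),(481,-313,330,2.9)])
```

```text
[417.96520883 134.14189736 255.92505626] [ 0.12866537 -0.2180548  -0.64996968] 2.8414080523020884
t [-9.7  2.7 -8.3] wz 0 -> [450.4  40.5 340.4] 2.9 per row [-1.94  0.54 -1.66] 0.0
t [-15.2   2.2  -0.5] wz 0 -> [ 480.  -110.2  345.4] 2.9 per row [-3.04  0.44 -0.1 ] 0.0
t [-16.   -0.7   0. ] wz 0 -> [ 481.1 -270.4  345.4] 2.9 per row [-3.2  -0.14  0.  ] 0.0
t [-4.3 -0.2  1.5] wz 0 -> [ 481.3 -313.4  330.4] 2.9 per row [-0.86 -0.04  0.3 ] 0.0
```

Call:
servo_tool:
  motion:
    - {"tx": -1.9,"ty": 0.5,"tz": -1.7,"wx": 0,"wy": 0,"wz": 0,"fingers": 0.1}
    - {"tx": -3.9,"ty": 1.1,"tz": -3.3,"wx": 0,"wy": 0,"wz": 0,"fingers": 0.1}
    - {"tx": -5.8,"ty": 1.6,"tz": -5,"wx": 0,"wy": 0,"wz": 0,"fingers": 0.1}
    - {"tx": -7.8,"ty": 2.2,"tz": -6.6,"wx": 0,"wy": 0,"wz": 0,"fingers": 0.1}
    - {"tx": -9.7,"ty": 2.7,"tz": -8.3,"wx": 0,"wy": 0,"wz": 0,"fingers": 0.1}

```text
clock: 5.75
position: [450.2, 39.2, 339.6]
orientation: [-0.0, 0.689, 0.725, -0.0]
ft_force: [0.6, -0.8, -0.3]
gripper_width: 31.0
gripper_force: 59.6
```

Call:
servo_tool:
  motion:
    - {"tx": -3,"ty": 0.4,"tz": -0.1,"wx": 0,"wy": 0,"wz": 0,"fingers": 0.1}
    - {"tx": -6.1,"ty": 0.9,"tz": -0.2,"wx": 0,"wy": 0,"wz": 0,"fingers": 0.1}
    - {"tx": -9.1,"ty": 1.3,"tz": -0.3,"wx": 0,"wy": 0,"wz": 0,"fingers": 0.1}
    - {"tx": -12.2,"ty": 1.8,"tz": -0.4,"wx": 0,"wy": 0,"wz": 0,"fingers": 0.1}
    - {"tx": -15.2,"ty": 2.2,"tz": -0.5,"wx": 0,"wy": 0,"wz": 0,"fingers": 0.1}

```text
clock: 6.25
position: [479.9, -111.9, 344.1]
orientation: [-0.0, 0.689, 0.725, -0.0]
ft_force: [0.6, 1.2, -1.6]
gripper_width: 30.8
gripper_force: 59.6
```

Call:
servo_tool:
  motion:
    - {"tx": -3.5,"ty": -0.1,"tz": 0,"wx": 0,"wy": 0,"wz": 0,"fingers": 0.1}
    - {"tx": -7,"ty": -0.3,"tz": 0,"wx": 0,"wy": 0,"wz": 0,"fingers": 0.1}
    - {"tx": -10.5,"ty": -0.5,"tz": 0,"wx": 0,"wy": 0,"wz": 0,"fingers": 0.1}
    - {"tx": -13.5,"ty": -0.6,"tz": 0,"wx": 0,"wy": 0,"wz": 0,"fingers": 0.1}
    - {"tx": -16,"ty": -0.7,"tz": 0,"wx": 0,"wy": 0,"wz": 0,"fingers": 0.1}

```text
clock: 6.75
position: [480.6, -272.5, 343.8]
orientation: [-0.0, 0.689, 0.724, -0.0]
ft_force: [-0.3, -0.4, -1.4]
gripper_width: 30.9
gripper_force: 59.6
```

Call:
servo_tool:
  motion:
    - {"tx": -1.5,"ty": 0,"tz": 0.4,"wx": 0,"wy": 0,"wz": 0,"fingers": 0.1}
    - {"tx": -3,"ty": -0.1,"tz": 0.8,"wx": 0,"wy": 0,"wz": 0,"fingers": 0.1}
    - {"tx": -4.3,"ty": -0.2,"tz": 1.2,"wx": 0,"wy": 0,"wz": 0,"fingers": 0.1}
    - {"tx": -4.3,"ty": -0.2,"tz": 1.5,"wx": 0,"wy": 0,"wz": 0,"fingers": 0.1}
    - {"tx": -4.3,"ty": -0.2,"tz": 1.5,"wx": 0,"wy": 0,"wz": 0,"fingers": 0.1}

```text
clock: 7.25
position: [480.9, -312.8, 328.4]
orientation: [-0.001, 0.689, 0.725, 0.0]
ft_force: [0.6, 0.4, -0.7]
gripper_width: 31.0
gripper_force: 59.6
```

Run:
```python
from h import *
o,R,y=now();print(o['position'],o['ft_force'],y)
d=img('scene')
cv2.imwrite('pics/s2.png',cv2.resize(d['color'][60:270,180:380],None,fx=2.8,fy=2.8)[:,:,::-1])
W=pts(d);m=(np.hypot(W[...,0]-481,W[...,1]+313)<45)&(W[...,2]>115)&(W[...,2]<215)
C=d['color'].astype(int)
b=m&(C[...,2]>1.4*C[...,0]);w=m&(C.min(-1)>120)
for n,k in(('blue',b),('white',w)):
    q=W[k];print(n,len(q));
    if len(q): print(np.percentile(q,[2,50,98],axis=0).round(0).tolist())
```

```text
[ 480.94132699 -312.79583951  328.39393234] [ 0.56373288  0.37513249 -0.73964788] 2.910259883463599
blue 22
[[471.0, -316.0, 208.0], [490.0, -304.0, 212.0], [496.0, -300.0, 215.0]]
white 81
[[470.0, -326.0, 158.0], [485.0, -297.0, 197.0], [497.0, -292.0, 207.0]]
```

View pics/s2.png

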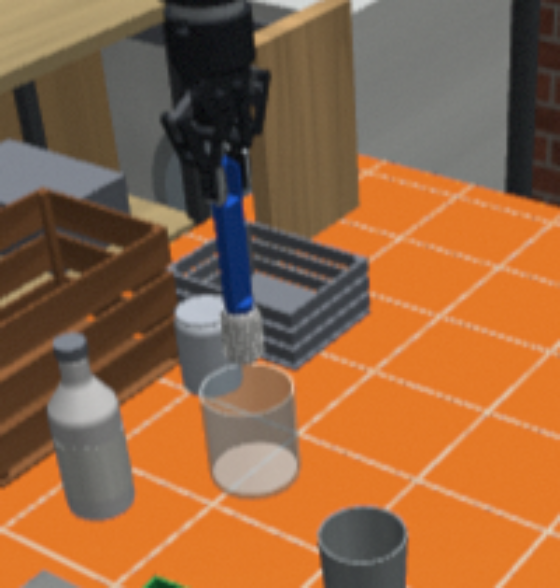

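The brush hangs upright in the gripper. Its bristle end, at crop (243,350), is over the jar mouth at (248,385). Now lowering.

Call:
servo_tool:
  motion:
    - {"tx": 0,"ty": 0,"tz": 1.4,"wx": 0,"wy": 0,"wz": 0,"fingers": 0.1}
    - {"tx": 0,"ty": 0,"tz": 2.8,"wx": 0,"wy": 0,"wz": 0,"fingers": 0.1}
    - {"tx": 0,"ty": 0,"tz": 4.2,"wx": 0,"wy": 0,"wz": 0,"fingers": 0.1}
    - {"tx": 0,"ty": 0,"tz": 5.6,"wx": 0,"wy": 0,"wz": 0,"fingers": 0.1}
    - {"tx": 0,"ty": 0,"tz": 7,"wx": 0,"wy": 0,"wz": 0,"fingers": 0.1}

```text
clock: 7.8
position: [481.6, -312.5, 259.4]
orientation: [0.0, 0.688, 0.725, 0.0]
ft_force: [0.5, 0.2, 0.1]
gripper_width: 31.2
gripper_force: 59.7
```

Call:
servo_tool:
  motion:
    - {"tx": 0,"ty": 0,"tz": 1.4,"wx": 0,"wy": 0,"wz": 0,"fingers": 0.1}
    - {"tx": 0,"ty": 0,"tz": 2.8,"wx": 0,"wy": 0,"wz": 0,"fingers": 0.1}
    - {"tx": 0,"ty": 0,"tz": 4.2,"wx": 0,"wy": 0,"wz": 0,"fingers": 0.1}
    - {"tx": 0,"ty": 0,"tz": 5.4,"wx": 0,"wy": 0,"wz": 0,"fingers": 0.1}
    - {"tx": 0,"ty": 0,"tz": 6,"wx": 0,"wy": 0,"wz": 0,"fingers": 0.1}

```text
clock: 8.3
position: [481.0, -312.5, 198.5]
orientation: [-0.001, 0.689, 0.725, 0.0]
ft_force: [-0.4, 0.2, -0.7]
gripper_width: 30.7
gripper_force: 59.7
```

Call:
servo_tool:
  motion:
    - {"tx": 0,"ty": 0,"tz": 0,"wx": 0,"wy": 0,"wz": 0,"fingers": 0.1}
    - {"tx": 0,"ty": 0,"tz": 0.2,"wx": 0,"wy": 0,"wz": 0,"fingers": 0.1}
    - {"tx": 0,"ty": 0,"tz": 0.4,"wx": 0,"wy": 0,"wz": 0,"fingers": 0.1}
    - {"tx": 0,"ty": 0,"tz": 0.7,"wx": 0,"wy": 0,"wz": 0,"fingers": 0.1}
    - {"tx": 0,"ty": 0,"tz": 1,"wx": 0,"wy": 0,"wz": 0,"fingers": 0.1}

```text
clock: 8.8
position: [481.4, -313.8, 189.4]
orientation: [0.0, 0.689, 0.725, 0.0]
ft_force: [-0.8, 0.1, -1.1]
gripper_width: 30.9
gripper_force: 59.7
```

Call:
servo_tool:
  motion:
    - {"tx": 0,"ty": 0,"tz": 0.1,"wx": 0,"wy": 0,"wz": 0,"fingers": 0.1}
    - {"tx": 0,"ty": 0,"tz": 0.2,"wx": 0,"wy": 0,"wz": 0,"fingers": 0.1}
    - {"tx": 0,"ty": 0,"tz": 0.3,"wx": 0,"wy": 0,"wz": 0,"fingers": 0.1}
    - {"tx": 0,"ty": 0,"tz": 0.4,"wx": 0,"wy": 0,"wz": 0,"fingers": 0.1}
    - {"tx": 0,"ty": 0,"tz": 0.4,"wx": 0,"wy": 0,"wz": 0,"fingers": 0.1}

```text
clock: 9.3
position: [481.2, -313.5, 185.2]
orientation: [-0.0, 0.689, 0.725, -0.0]
ft_force: [0.3, -0.1, -1.5]
gripper_width: 31.0
gripper_force: 59.7
```

Call:
servo_tool:
  motion:
    - {"tx": 0,"ty": 0,"tz": 0.1,"wx": 0,"wy": 0,"wz": 0,"fingers": 0.1}
    - {"tx": 0,"ty": 0,"tz": 0.1,"wx": 0,"wy": 0,"wz": 0,"fingers": 0.1}
    - {"tx": 0,"ty": 0,"tz": 0.2,"wx": 0,"wy": 0,"wz": 0,"fingers": 0.1}
    - {"tx": 0,"ty": 0,"tz": 0.2,"wx": 0,"wy": 0,"wz": 0,"fingers": 0.1}
    - {"tx": 0,"ty": 0,"tz": 0.2,"wx": 0,"wy": 0,"wz": 0,"fingers": 0.1}

```text
clock: 9.8
position: [481.4, -313.8, 184.1]
orientation: [0.001, 0.689, 0.725, -0.0]
ft_force: [-0.9, 0.7, 5.3]
gripper_width: 30.8
gripper_force: 60.3
```

Call:
servo_tool:
  motion:
    - {"tx": 0,"ty": 0,"tz": -0.1,"wx": 0,"wy": 0,"wz": 0,"fingers": 0.38}
    - {"tx": 0,"ty": 0,"tz": -0.1,"wx": 0,"wy": 0,"wz": 0,"fingers": 0.42}
    - {"tx": 0,"ty": 0,"tz": -0.1,"wx": 0,"wy": 0,"wz": 0,"fingers": 0.5}
    - {"tx": 0,"ty": 0,"tz": -0.1,"wx": 0,"wy": 0,"wz": 0,"fingers": 0.65}
    - {"tx": 0,"ty": 0,"tz": -0.1,"wx": 0,"wy": 0,"wz": 0,"fingers": 0.8}
  grip_force: 20

```text
clock: 10.3
position: [481.2, -313.5, 184.1]
orientation: [-0.0, 0.689, 0.725, -0.0]
ft_force: [0.7, 0.2, -0.5]
gripper_width: 67.5
gripper_force: 0.0
```

Run:
```python
from h import *
o,R,y=now();print(o['position'],o['ft_force'],y,o['gripper_width'])
d=img('scene')
t=img('top')
A=cv2.resize(d['color'][100:260,190:340],None,fx=2.6,fy=2.6);B=cv2.resize(t['color'][200:360,370:520],None,fx=2.6,fy=2.6)
cv2.imwrite('pics/s3.png',np.hstack([A,B])[:,:,::-1])
```

```text
[ 481.22626379 -313.53716829  184.09515666] [ 0.6803116   0.20082734 -0.46696224] 2.9073366629497417 67.49854973723315
```

View pics/s3.png

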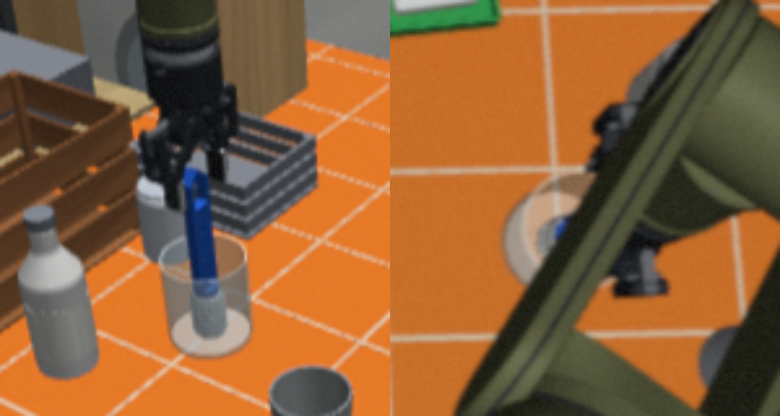

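The brush stands upright on the jar's floor, with bristles at crop (210,320) and the jar unmoved. Next, up and over to the scoop.

Run:
```python
from h import *
plan([481.2,-313.5,184.1],2.9,[(481.2,-313.5,264,2.9),(485,-250,350,2.9),(500,-50,350,2.9),(516,145,345,2.9),(515.7,200.4,310,2.8)])
```

```text
t [ 0.  0. -8.] wz 0 -> [ 481.2 -313.5  264.1] 2.9 per row [ 0.   0.  -1.6] 0.0
t [ 6.3  0.7 -8.6] wz 0 -> [ 485.  -250.2  350.1] 2.9 per row [ 1.26  0.14 -1.72] 0.0
t [19.9  2.5  0. ] wz 0 -> [499.9 -50.2 350.1] 2.9 per row [3.98 0.5  0.  ] 0.0
t [19.4  2.6  0.5] wz 0 -> [516.1 144.9 345.1] 2.9 per row [3.88 0.52 0.1 ] 0.0
t [5.5 0.2 3.5] wz 0 -> [515.3 199.9 310.1] 2.9 per row [1.1  0.04 0.7 ] 0.0
```

Call:
servo_tool:
  motion:
    - {"tx": 0,"ty": 0,"tz": -1,"wx": 0,"wy": 0,"wz": 0,"fingers": 0.8}
    - {"tx": 0,"ty": 0,"tz": -3,"wx": 0,"wy": 0,"wz": 0,"fingers": 0.8}
    - {"tx": 0,"ty": 0,"tz": -5,"wx": 0,"wy": 0,"wz": 0,"fingers": 0.8}
    - {"tx": 0,"ty": 0,"tz": -7,"wx": 0,"wy": 0,"wz": 0,"fingers": 0.8}
    - {"tx": 0,"ty": 0,"tz": -8,"wx": 0,"wy": 0,"wz": 0,"fingers": 0.8}

```text
clock: 10.9
position: [482.2, -314.2, 267.1]
orientation: [0.002, 0.689, 0.725, 0.0]
ft_force: [0.2, -0.6, 0.7]
gripper_width: 68.1
gripper_force: 0.0
```

Call:
servo_tool:
  motion:
    - {"tx": 0.6,"ty": 0.1,"tz": -1.7,"wx": 0,"wy": 0,"wz": 0,"fingers": 0.75}
    - {"tx": 1.6,"ty": 0.3,"tz": -3.4,"wx": 0,"wy": 0,"wz": 0,"fingers": 0.75}
    - {"tx": 3,"ty": 0.4,"tz": -5.1,"wx": 0,"wy": 0,"wz": 0,"fingers": 0.75}
    - {"tx": 4.6,"ty": 0.6,"tz": -6.9,"wx": 0,"wy": 0,"wz": 0,"fingers": 0.75}
    - {"tx": 6.3,"ty": 0.7,"tz": -8.6,"wx": 0,"wy": 0,"wz": 0,"fingers": 0.75}

```text
clock: 11.4
position: [485.0, -249.8, 351.1]
orientation: [-0.0, 0.689, 0.725, 0.0]
ft_force: [0.4, 0.1, 0.0]
gripper_width: 63.9
gripper_force: 0.0
```

Call:
servo_tool:
  motion:
    - {"tx": 4,"ty": 0.5,"tz": 0,"wx": 0,"wy": 0,"wz": 0,"fingers": 0.75}
    - {"tx": 8,"ty": 1,"tz": 0,"wx": 0,"wy": 0,"wz": 0,"fingers": 0.75}
    - {"tx": 12,"ty": 1.5,"tz": 0,"wx": 0,"wy": 0,"wz": 0,"fingers": 0.75}
    - {"tx": 16,"ty": 2,"tz": 0,"wx": 0,"wy": 0,"wz": 0,"fingers": 0.75}
    - {"tx": 19.9,"ty": 2.5,"tz": 0,"wx": 0,"wy": 0,"wz": 0,"fingers": 0.75}

```text
clock: 11.9
position: [499.6, -48.7, 350.5]
orientation: [0.0, 0.689, 0.725, 0.0]
ft_force: [1.2, 0.6, -0.6]
gripper_width: 63.6
gripper_force: 0.0
```

Call:
servo_tool:
  motion:
    - {"tx": 4,"ty": 0.5,"tz": 0.1,"wx": 0,"wy": 0,"wz": 0,"fingers": 0.75}
    - {"tx": 8,"ty": 1,"tz": 0.2,"wx": 0,"wy": 0,"wz": 0,"fingers": 0.75}
    - {"tx": 12,"ty": 1.6,"tz": 0.3,"wx": 0,"wy": 0,"wz": 0,"fingers": 0.75}
    - {"tx": 16,"ty": 2.1,"tz": 0.4,"wx": 0,"wy": 0,"wz": 0,"fingers": 0.75}
    - {"tx": 19.4,"ty": 2.6,"tz": 0.5,"wx": 0,"wy": 0,"wz": 0,"fingers": 0.75}

```text
clock: 12.4
position: [515.7, 146.8, 345.4]
orientation: [-0.0, 0.689, 0.725, 0.0]
ft_force: [0.2, -0.6, -1.0]
gripper_width: 63.8
gripper_force: 0.0
```

Call:
servo_tool:
  motion:
    - {"tx": 1.8,"ty": 0.1,"tz": 0.9,"wx": 0,"wy": 0,"wz": 0,"fingers": 0.75}
    - {"tx": 3.6,"ty": 0.1,"tz": 1.8,"wx": 0,"wy": 0,"wz": 0,"fingers": 0.75}
    - {"tx": 5,"ty": 0.2,"tz": 2.7,"wx": 0,"wy": 0,"wz": 0,"fingers": 0.75}
    - {"tx": 5.5,"ty": 0.2,"tz": 3.5,"wx": 0,"wy": 0,"wz": 0,"fingers": 0.75}
    - {"tx": 5.5,"ty": 0.2,"tz": 3.5,"wx": 0,"wy": 0,"wz": 0,"fingers": 0.75}

```text
clock: 12.9
position: [514.4, 199.8, 308.8]
orientation: [-0.001, 0.689, 0.725, -0.001]
ft_force: [-0.1, -0.7, -0.3]
gripper_width: 64.1
gripper_force: 0.0
```

Run:
```python
from h import *
d=img('wrist');o,R,y=now();print(o['position'],y)
K=d['intrinsics']
def proj(X):
    c=d['R']@np.array(X)+d['t'];th=np.arctan2(np.hypot(*c[:2]),c[2]);p=np.arctan2(c[1],c[0]);return (K[0,2]+K[0,0]*th*np.cos(p),K[1,2]+K[1,1]*th*np.sin(p))
for X in [(500,199.6,277),(531.7,201.2,277)]: print(X,np.round(proj(X)))
C=d['color'].astype(int);b=(C[...,2]>1.6*C[...,0])&(C[...,2]>1.4*C[...,1])&(C[...,2]>60)
k,l,st,ce=cv2.connectedComponentsWithStats(b.astype(np.uint8))
print(st[st[:,4]>100])
for v in range(245,280,5): print(v,[ (np.flatnonzero(b[v,250:420])[[0,-1]]+250).tolist() if b[v,250:420].any() else None])
blues(img('scene'))
```

```text
[514.86635633 199.32049521 309.56356286] 2.9142831259963864
(500, 199.6, 277) [297. 274.]
(531.7, 201.2, 277) [360. 274.]
[[     0      0    640    480 299983]
 [   299    206     59     86   3152]
 [   388    207    136     81   4065]]
245 [[303, 352]]
250 [[302, 354]]
255 [[301, 355]]
260 [[299, 357]]
265 [[299, 356]]
270 [[299, 356]]
275 [[299, 356]]
blue [260 164  13  44 416] [[303.0, -455.0, 78.0], [487.0, -311.0, 157.0], [499.0, -307.0, 220.0]]
blue [428 213  13  33 250] [[504.0, 194.0, 200.0], [529.0, 202.0, 240.0], [534.0, 206.0, 275.0]]
blue [401 238  24  81 806] [[534.0, 188.0, 76.0], [629.0, 207.0, 164.0], [651.0, 212.0, 274.0]]
```

Call:
servo_tool:
  motion:
    - {"tx": 0.1,"ty": 0,"tz": 1.9,"wx": 0,"wy": 0,"wz": 0,"fingers": 0.75}
    - {"tx": 0.1,"ty": 0,"tz": 3.8,"wx": 0,"wy": 0,"wz": 0,"fingers": 0.75}
    - {"tx": 0.1,"ty": 0,"tz": 5.7,"wx": 0,"wy": 0,"wz": 0,"fingers": 0.75}
    - {"tx": 0.1,"ty": 0,"tz": 7.3,"wx": 0,"wy": 0,"wz": 0,"fingers": 0.75}
    - {"tx": 0.1,"ty": 0,"tz": 7.3,"wx": 0,"wy": 0,"wz": 0,"fingers": 0.75}

```text
clock: 13.5
position: [514.1, 199.4, 235.7]
orientation: [-0.001, 0.689, 0.724, -0.002]
ft_force: [-0.4, -0.2, 1.4]
gripper_width: 64.1
gripper_force: 0.0
```

Call:
servo_tool:
  motion:
    - {"tx": 0,"ty": 0,"tz": 0,"wx": 0,"wy": 0,"wz": 0,"fingers": 0.5}
    - {"tx": 0,"ty": 0,"tz": 0,"wx": 0,"wy": 0,"wz": 0,"fingers": 0.3}
    - {"tx": 0,"ty": 0,"tz": 0,"wx": 0,"wy": 0,"wz": 0,"fingers": 0.2}
    - {"tx": 0,"ty": 0,"tz": 0,"wx": 0,"wy": 0,"wz": 0,"fingers": 0.1}
    - {"tx": 0,"ty": 0,"tz": 0,"wx": 0,"wy": 0,"wz": 0,"fingers": 0.1}
  grip_force: 40

```text
clock: 14.0
position: [515.9, 200.7, 238.8]
orientation: [0.001, 0.689, 0.725, 0.001]
ft_force: [-1.0, -1.6, 5.7]
gripper_width: 31.3
gripper_force: 41.5
```

Call:
servo_tool:
  motion:
    - {"tx": 0,"ty": 0,"tz": 0,"wx": 0,"wy": 0,"wz": 0,"fingers": 0.1}
    - {"tx": 0,"ty": 0,"tz": -0.7,"wx": 0,"wy": 0,"wz": 0,"fingers": 0.1}
    - {"tx": 0,"ty": 0,"tz": -1.4,"wx": 0,"wy": 0,"wz": 0,"fingers": 0.1}
    - {"tx": 0,"ty": 0,"tz": -2.0,"wx": 0,"wy": 0,"wz": 0,"fingers": 0.1}
    - {"tx": 0,"ty": 0,"tz": -2.0,"wx": 0,"wy": 0,"wz": 0,"fingers": 0.1}
  grip_force: 60

```text
clock: 14.5
position: [515.9, 201.1, 258.5]
orientation: [0.001, 0.689, 0.725, 0.001]
ft_force: [0.4, 0.2, -1.1]
gripper_width: 30.7
gripper_force: 59.4
```

Run:
```python
from h import *
d=img('scene');blues(d);o,R,y=now();print(o['position'],o['ft_force'],y)
```

```text
blue [260 164  13  44 415] [[303.0, -454.0, 79.0], [487.0, -311.0, 156.0], [499.0, -307.0, 220.0]]
blue [428 225  11  21 152] [[509.0, 196.0, 193.0], [531.0, 204.0, 226.0], [537.0, 207.0, 258.0]]
blue [401 238  31  81 835] [[531.0, 189.0, 81.0], [629.0, 206.0, 167.0], [652.0, 212.0, 273.0]]
[515.60699884 201.00392444 257.91518254] [-0.42246964  0.31764887 -1.13382133] 2.911105042354961
```

Call:
servo_tool:
  motion:
    - {"tx": -1.2,"ty": 0,"tz": 0,"wx": 0,"wy": 0,"wz": 0,"fingers": 0.1}
    - {"tx": -2.6,"ty": 0,"tz": 0,"wx": 0,"wy": 0,"wz": 0,"fingers": 0.1}
    - {"tx": -4,"ty": 0,"tz": 0,"wx": 0,"wy": 0,"wz": 0,"fingers": 0.1}
    - {"tx": -5.4,"ty": 0,"tz": 0,"wx": 0,"wy": 0,"wz": 0,"fingers": 0.1}
    - {"tx": -6,"ty": 0,"tz": 0,"wx": 0,"wy": 0,"wz": 0,"fingers": 0.1}

```text
clock: 15.05
position: [518.2, 138.8, 257.2]
orientation: [0.0, 0.69, 0.724, -0.0]
ft_force: [0.7, -0.7, 0.1]
gripper_width: 31.4
gripper_force: 59.3
```

Run:
```python
from h import *
o,R,y=now();print(o['position'],o['ft_force'],y)
t=img('top');W=pts(t)
q=W[218:272,312:366].reshape(-1,3);q=q[~np.isnan(q[:,0])]
for lo in(75,80,84):
  k=q[(q[:,2]>lo)&(q[:,2]<100)];print(cv2.minEnclosingCircle(k[:,:2].astype(np.float32)),cv2.fitEllipse(k[:,:2].astype(np.float32)),len(k))
plan([518.5,140,258],2.9,[(555,50,300,2.9),(588.4,-92.6,300,2.9)])
```

```text
[518.20265739 138.78057908 257.18216334] [ 0.68027402 -0.71623083  0.07303423] 2.8026948109626644
((588.7259521484375, -92.40946197509766), 42.108680725097656) ((587.9130249023438, -92.42529296875), (79.83616638183594, 80.14180755615234), 16.303569793701172) 237
((588.7259521484375, -92.40946197509766), 42.108680725097656) ((588.0675659179688, -92.46011352539062), (79.98916625976562, 80.3286361694336), 15.193990707397461) 203
((588.7259521484375, -92.40946197509766), 42.108680725097656) ((588.1806640625, -92.50898742675781), (80.08355712890625, 80.58406829833984), 24.40427589416504) 185
t [-9.2  3.2 -4.2] wz 0 -> [555.1  49.7 300. ] 2.9 per row [-1.84  0.64 -0.84] 0.0
t [-14.4   2.6   0. ] wz 0 -> [588.4 -92.8 300. ] 2.9 per row [-2.88  0.52  0.  ] 0.0
```

Call:
servo_tool:
  motion:
    - {"tx": -1.8,"ty": 0.6,"tz": -0.8,"wx": 0,"wy": 0,"wz": 0,"fingers": 0.1}
    - {"tx": -3.7,"ty": 1.3,"tz": -1.7,"wx": 0,"wy": 0,"wz": 0,"fingers": 0.1}
    - {"tx": -5.5,"ty": 1.9,"tz": -2.5,"wx": 0,"wy": 0,"wz": 0,"fingers": 0.1}
    - {"tx": -7.4,"ty": 2.6,"tz": -3.4,"wx": 0,"wy": 0,"wz": 0,"fingers": 0.1}
    - {"tx": -9.2,"ty": 3.2,"tz": -4.2,"wx": 0,"wy": 0,"wz": 0,"fingers": 0.1}

```text
clock: 15.6
position: [555.3, 49.8, 299.8]
orientation: [0.0, 0.689, 0.725, 0.0]
ft_force: [0.4, -0.2, -0.7]
gripper_width: 31.1
gripper_force: 59.4
```

Call:
servo_tool:
  motion:
    - {"tx": -3,"ty": 0.5,"tz": 0,"wx": 0,"wy": 0,"wz": 0,"fingers": 0.1}
    - {"tx": -6.2,"ty": 1.1,"tz": 0,"wx": 0,"wy": 0,"wz": 0,"fingers": 0.1}
    - {"tx": -9.4,"ty": 1.7,"tz": 0,"wx": 0,"wy": 0,"wz": 0,"fingers": 0.1}
    - {"tx": -12.4,"ty": 2.2,"tz": 0,"wx": 0,"wy": 0,"wz": 0,"fingers": 0.1}
    - {"tx": -14.4,"ty": 2.6,"tz": 0,"wx": 0,"wy": 0,"wz": 0,"fingers": 0.1}

```text
clock: 16.1
position: [588.5, -94.0, 299.2]
orientation: [0.0, 0.689, 0.724, -0.0]
ft_force: [-0.3, 1.4, -0.7]
gripper_width: 30.8
gripper_force: 59.4
```

Call:
servo_tool:
  motion:
    - {"tx": 0,"ty": 0,"tz": 0,"wx": 0,"wy": 0,"wz": 0,"fingers": 0.1}
    - {"tx": 0,"ty": 0,"tz": 0,"wx": 0,"wy": 0,"wz": 0,"fingers": 0.1}
    - {"tx": 0,"ty": 0,"tz": 0.5,"wx": 0,"wy": 0,"wz": 0,"fingers": 0.1}
    - {"tx": 0,"ty": 0,"tz": 1,"wx": 0,"wy": 0,"wz": 0,"fingers": 0.1}
    - {"tx": 0,"ty": 0,"tz": 1,"wx": 0,"wy": 0,"wz": 0,"fingers": 0.1}

```text
clock: 16.6
position: [587.3, -90.7, 288.2]
orientation: [-0.001, 0.688, 0.725, -0.0]
ft_force: [-0.1, 0.2, -0.7]
gripper_width: 31.1
gripper_force: 59.4
```

Run:
```python
from h import *
o,R,y=now();print(o['position'],o['ft_force'],y)
d=img('scene');blues(d)
cv2.imwrite('pics/s4.png',cv2.resize(d['color'][130:320,230:400],None,fx=3,fy=3)[:,:,::-1])
```

```text
[587.30570462 -90.72293725 288.19491999] [-0.0762217   0.21653075 -0.73645889] 2.9803759416156925
blue [260 164  13  44 415] [[303.0, -455.0, 78.0], [487.0, -311.0, 156.0], [500.0, -307.0, 219.0]]
blue [301 171  16  79 780] [[571.0, -100.0, 114.0], [597.0, -87.0, 194.0], [609.0, -81.0, 314.0]]
blue [401 238  23  81 719] [[593.0, 198.0, 81.0], [630.0, 207.0, 174.0], [653.0, 212.0, 273.0]]
```

View pics/s4.png

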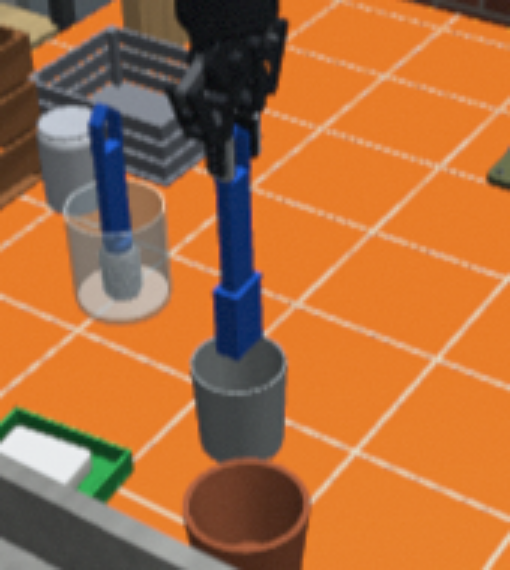

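The scoop hangs mouth down at crop (237,345), over the cup mouth at (240,365). The brush is still standing in the jar. Lowering.

Call:
servo_tool:
  motion:
    - {"tx": 0,"ty": 0,"tz": 1.5,"wx": 0,"wy": 0,"wz": 0,"fingers": 0.1}
    - {"tx": 0,"ty": 0,"tz": 3,"wx": 0,"wy": 0,"wz": 0,"fingers": 0.1}
    - {"tx": 0,"ty": 0,"tz": 4.5,"wx": 0,"wy": 0,"wz": 0,"fingers": 0.1}
    - {"tx": 0,"ty": 0,"tz": 6,"wx": 0,"wy": 0,"wz": 0,"fingers": 0.1}
    - {"tx": 0,"ty": 0,"tz": 7,"wx": 0,"wy": 0,"wz": 0,"fingers": 0.1}

```text
clock: 17.15
position: [587.7, -91.3, 218.3]
orientation: [-0.001, 0.689, 0.725, -0.0]
ft_force: [0.3, -0.6, -1.2]
gripper_width: 30.8
gripper_force: 59.5
```

Call:
servo_tool:
  motion:
    - {"tx": 0,"ty": 0,"tz": 0.6,"wx": 0,"wy": 0,"wz": 0,"fingers": 0.1}
    - {"tx": 0,"ty": 0,"tz": 1.2,"wx": 0,"wy": 0,"wz": 0,"fingers": 0.1}
    - {"tx": 0,"ty": 0,"tz": 1.8,"wx": 0,"wy": 0,"wz": 0,"fingers": 0.1}
    - {"tx": 0,"ty": 0,"tz": 2.3,"wx": 0,"wy": 0,"wz": 0,"fingers": 0.1}
    - {"tx": 0,"ty": 0,"tz": 2.6,"wx": 0,"wy": 0,"wz": 0,"fingers": 0.1}

```text
clock: 17.65
position: [588.1, -91.9, 193.0]
orientation: [-0.0, 0.689, 0.725, -0.0]
ft_force: [-0.2, -1.5, -1.1]
gripper_width: 30.6
gripper_force: 59.5
```

Call:
servo_tool:
  motion:
    - {"tx": 0,"ty": 0,"tz": 0.1,"wx": 0,"wy": 0,"wz": 0,"fingers": 0.1}
    - {"tx": 0,"ty": 0,"tz": 0.3,"wx": 0,"wy": 0,"wz": 0,"fingers": 0.1}
    - {"tx": 0,"ty": 0,"tz": 0.4,"wx": 0,"wy": 0,"wz": 0,"fingers": 0.1}
    - {"tx": 0,"ty": 0,"tz": 0.5,"wx": 0,"wy": 0,"wz": 0,"fingers": 0.1}
    - {"tx": 0,"ty": 0,"tz": 0.5,"wx": 0,"wy": 0,"wz": 0,"fingers": 0.1}

```text
clock: 18.15
position: [588.1, -91.9, 188.3]
orientation: [-0.0, 0.689, 0.725, -0.0]
ft_force: [0.3, 0.4, -1.5]
gripper_width: 30.7
gripper_force: 59.5
```

Call:
servo_tool:
  motion:
    - {"tx": 0,"ty": 0,"tz": 0.1,"wx": 0,"wy": 0,"wz": 0,"fingers": 0.1}
    - {"tx": 0,"ty": 0,"tz": 0.2,"wx": 0,"wy": 0,"wz": 0,"fingers": 0.1}
    - {"tx": 0,"ty": 0,"tz": 0.3,"wx": 0,"wy": 0,"wz": 0,"fingers": 0.1}
    - {"tx": 0,"ty": 0,"tz": 0.4,"wx": 0,"wy": 0,"wz": 0,"fingers": 0.1}
    - {"tx": 0,"ty": 0,"tz": 0.4,"wx": 0,"wy": 0,"wz": 0,"fingers": 0.1}

```text
clock: 18.65
position: [588.0, -91.8, 184.1]
orientation: [-0.0, 0.689, 0.725, -0.0]
ft_force: [-0.3, -0.5, -0.2]
gripper_width: 30.7
gripper_force: 59.5
```

Call:
servo_tool:
  motion:
    - {"tx": 0,"ty": 0,"tz": 0.1,"wx": 0,"wy": 0,"wz": 0,"fingers": 0.1}
    - {"tx": 0,"ty": 0,"tz": 0.1,"wx": 0,"wy": 0,"wz": 0,"fingers": 0.1}
    - {"tx": 0,"ty": 0,"tz": 0.2,"wx": 0,"wy": 0,"wz": 0,"fingers": 0.1}
    - {"tx": 0,"ty": 0,"tz": 0.2,"wx": 0,"wy": 0,"wz": 0,"fingers": 0.1}
    - {"tx": 0,"ty": 0,"tz": 0.2,"wx": 0,"wy": 0,"wz": 0,"fingers": 0.1}

```text
clock: 19.15
position: [588.5, -92.0, 183.4]
orientation: [0.001, 0.689, 0.725, 0.0]
ft_force: [-1.5, 0.3, 4.4]
gripper_width: 31.1
gripper_force: 60.1
```

Call:
servo_tool:
  motion:
    - {"tx": 0,"ty": 0,"tz": -0.1,"wx": 0,"wy": 0,"wz": 0,"fingers": 0.38}
    - {"tx": 0,"ty": 0,"tz": -0.1,"wx": 0,"wy": 0,"wz": 0,"fingers": 0.42}
    - {"tx": 0,"ty": 0,"tz": -0.1,"wx": 0,"wy": 0,"wz": 0,"fingers": 0.5}
    - {"tx": 0,"ty": 0,"tz": -0.1,"wx": 0,"wy": 0,"wz": 0,"fingers": 0.65}
    - {"tx": 0,"ty": 0,"tz": -0.1,"wx": 0,"wy": 0,"wz": 0,"fingers": 0.8}
  grip_force: 20

```text
clock: 19.65
position: [588.1, -91.8, 183.1]
orientation: [-0.0, 0.689, 0.725, -0.0]
ft_force: [-0.8, 0.7, 0.0]
gripper_width: 67.5
gripper_force: 0.0
```

Run:
```python
from h import *
o,R,y=now();print(o['position'],o['ft_force'],o['gripper_width'])
blues(img('scene'))
```

```text
[588.09710068 -91.82302729 183.10655694] [-0.77480001  0.66069964  0.01530967] 67.53298531949687
blue [260 164  14  44 416] [[301.0, -455.0, 77.0], [487.0, -311.0, 157.0], [499.0, -307.0, 218.0]]
blue [302 209  16  52 502] [[569.0, -101.0, 57.0], [594.0, -89.0, 136.0], [608.0, -82.0, 218.0]]
blue [401 238  23  81 719] [[593.0, 198.0, 80.0], [630.0, 207.0, 174.0], [652.0, 212.0, 273.0]]
```

Standing upright, with its top at about 219. Raise clear.

Call:
servo_tool:
  motion:
    - {"tx": 0,"ty": 0,"tz": -1,"wx": 0,"wy": 0,"wz": 0,"fingers": 0.8}
    - {"tx": 0,"ty": 0,"tz": -3,"wx": 0,"wy": 0,"wz": 0,"fingers": 0.8}
    - {"tx": 0,"ty": 0,"tz": -5.5,"wx": 0,"wy": 0,"wz": 0,"fingers": 0.8}
    - {"tx": 0,"ty": 0,"tz": -8.5,"wx": 0,"wy": 0,"wz": 0,"fingers": 0.8}
    - {"tx": 0,"ty": 0,"tz": -11,"wx": 0,"wy": 0,"wz": 0,"fingers": 0.8}

```text
clock: 20.2
position: [588.5, -91.9, 295.7]
orientation: [0.001, 0.689, 0.725, 0.0]
ft_force: [0.5, 0.2, 0.3]
gripper_width: 68.4
gripper_force: 0.0
```

Call:
servo_tool:
  motion:
    - {"tx": 0,"ty": -3,"tz": -1,"wx": 0,"wy": 0,"wz": 0,"fingers": 0.8}
    - {"tx": 0,"ty": -6,"tz": -3,"wx": 0,"wy": 0,"wz": 0,"fingers": 0.8}
    - {"tx": 0,"ty": -9,"tz": -5,"wx": 0,"wy": 0,"wz": 0,"fingers": 0.8}
    - {"tx": 0,"ty": -10,"tz": -5,"wx": 0,"wy": 0,"wz": 0,"fingers": 0.8}
    - {"tx": 0,"ty": -10,"tz": -5,"wx": 0,"wy": 0,"wz": 0,"fingers": 0.8}

```text
clock: 20.7
position: [487.5, -97.0, 344.6]
orientation: [0.001, 0.689, 0.725, 0.001]
ft_force: [-0.2, -0.5, 0.6]
gripper_width: 68.5
gripper_force: 0.0
```

Run:
```python
from h import *
d=img('scene','s5.png');blues(d)
```

```text
blue [260 164  13  44 415] [[302.0, -456.0, 77.0], [487.0, -311.0, 156.0], [499.0, -307.0, 218.0]]
blue [302 209  16  52 530] [[571.0, -102.0, 58.0], [596.0, -89.0, 140.0], [606.0, -83.0, 217.0]]
blue [401 238  23  81 718] [[593.0, 198.0, 81.0], [630.0, 207.0, 175.0], [652.0, 212.0, 273.0]]
```

View pics/s5.png

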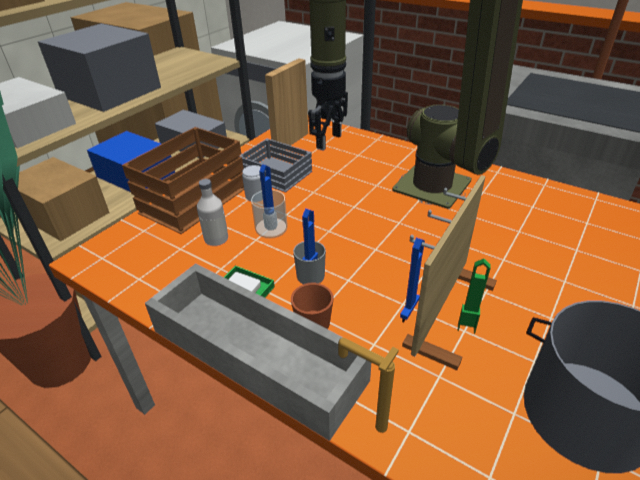

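The brush stands in the jar at (267,205) and the scoop in the cup at (309,245). The squeegee still hangs at (413,280), and everything else is where it was.

```bash
python3 -c "
from bench import r
print(r.hand_in())"
```

```text
the job is handed in; nothing more can be done
None
```

The brush is standing bristles down in the glass jar and the scoop mouth down in the steel cup; the squeegee still hangs, nothing else was seen to move, and the job was handed in about 21 s into the 72 s limit.

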